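Hover the ash stencil over the brick cheese

ROBOT

A 6-joint arm with a two-finger parallel gripper is mounted at the origin on the work surface. World frame = base frame: x ahead of the robot, y to its left, z up, the work surface at z = 0. Lengths are in m, angles in rad, forces in N, time in s.
With the tool pointing down it reaches from about 0.35 to 0.775 m from the base axis. Payload 7.3 kg.
Tool frame: the origin (TCP) lies at the very end of the fingers, on their centre line; the grasp point (between the pads) lies 19 mm behind it (robot.pinch_z is the distance from the TCP to the grasp point, in m); z points along the fingers, y is the line along which they close (so a half turn about z gives the same grasp; the last joint's range is limited). The gripper opens to 92 mm and grips with 3 to 60 N. Pads are 19 mm wide; open, the fingers measure 130 mm over their backs; the gripper's body (75 mm by 190 mm) begins 47 mm behind the grasp point.
Start: joints at [0.964, 0.342, 1.524, -0, 1.275, -0.146], TCP at [0.233, 0.47, 0.227] pointing down, gripper open.
Joint ranges: [-2.53, 2.53], [-0.77, 2.02], [0.04, 2.7], [-1, 4.14], [0.28, 2.66], [-3.11, 3.11]. Speed limits (rad/s): [2.57, 2.57, 3.14, 3.14, 3.14, 3.14].

INTERFACE

Orientations are given as [roll, pitch, yaw] about the fixed x, y, z axes, in that order (R = Rz(yaw) Ry(pitch) Rx(roll)).
In Python, from cell import robot gives the robot as it stands.
- The arm moves only by the tool move_arm, never from a script. Its argument "motion" is a list of rows, each a list of 6 numbers: the shift along the tool's x, y, z in units of 0.1 m (1.0 is 0.1 m), then the turn, a rotation vector about the tool's x, y, z in units of pi rad (1.0 is pi rad). In form: [[dx, dy, dz, rx, ry, rz], ...]. A call has 1 to 12 rows; each row is the pose to reach, as a shift and turn from the pose commanded when the call began, along the tool's axes at that moment, turning the shorter way round; what a row does not reach only later rows make up. A row lasts 1/8 s, in which the tool goes at most 62.5 mm and 10.7 degrees, less where a joint would pass 70% of its speed; a pose out of reach is approached as far as the arm can. A call with a number of a shift or a turn outside -1 to 1 is refused whole. A call with a gripper value outside its range is refused whole. "fingers" is the opening, from -1 (shut) to 1 (fully open), set as the call begins (left out, the last holds). The fingers move at their own pace and stop on an object; "newtons" is the grip in N (left out, the last holds). Time passes only in rows, so rows that repeat a pose let the fingers close. It gives the time, the measured TCP pose, the force, the opening and the grip force at its end, in the units of the state.
- robot.observe(): the state, without advancing time (a new reading comes with each control period).
- robot.read_camera(name): name is "side" or "top"; returns a dict with "image" (420x560x3 uint8, red, green, blue), "range_z" (420x560 float32, m along the optical axis (not along the pixel's ray), 0 where there is no reading), "vfov" (degrees; the focal length in pixels is half the picture's height over the tangent of half this angle, whatever the lens; pixels are square), "cx", "cy" (the principal point, pixels), "k1" (the pictures are not rectified: a ray, as slopes to the right and down, at radius r is drawn at 1 + k1 r^2 times it, then the intrinsics apply), "extrinsics" (4x4, takes a point from camera to world coordinates). Camera axes: x right, y up, looking along -z (the intrinsics and any distortion apply to the point x, -y, -z); pixel columns grow to the right and rows downward; lengths in m; the calibration is good to about 2 mm. A picture is of the moment at which its call begins.
- robot.hand_in(): hands the job in; it is judged then, once.
The state is a dict: "time": time; "qpos": joint angles; "qvel": joint speeds; "joint_efforts": joint torques, N m; "tool_pos": TCP position; "tool_rot": TCP orientation; "contact_force": force on the tool from outside, world axes, zero at the start; "torque": the same for the moment, N m; "opening": finger opening in m; "grip_force": force on a finger pad.
Only numpy, scipy, OpenCV 4.12 (cv2) and the standard library are available. Lean on these libraries where they do the work, as an engineer would, in place of code of your own. Each camera call takes 0.05 s, during which the arm holds its last target. There are 200 camera calls.

TASK

Pick up the steel ash stencil by its blue handle, carry it over the top of the wire splash fence without touching the fence, and finish holding it level about 1 cm above the rectangular brick cheese, centred on it and lined up with its long side, so that a colleague can dust ash through it. The fresh rind must not be touched, the other things stay where they stand, and the program ends with the stencil still held there in the air, still: do not put it down or let go.

Things in the scene. Friction and masses are not known exactly. Their poses are not given: they have to be found in the camera images.
- stencil_grip (a point): Centre of the blue handle bar (76 x 14 x 16 mm: long x, wide y, tall z) of the ash stencil, 45 mm above its underside. Stencil: slotted steel frame 120 (x) x 76 (y) x 4 mm, 0.15-0.3 kg, same either way round; two thin posts at x = +-30 mm carry the bar, 33 mm free below it. z up. It starts flat on the green pad: handle centre 57 mm above the table.
- stencil_under (a point): Centre of the stencil's underside, straight below the handle centre (45 mm lower); same axes.
- brick_top (a point): Centre of the top face of the brick cheese, a loose cream-white rectangular block 100 mm (x, long) x 60 mm (y) x 45 mm tall with 5 faint cross lines on its top; z up. It stands on the draining rack, so its top is 60 mm above the table. Soft fresh rind: not to be touched.
- fence: Fixed wire splash fence standing between the green pad and the draining rack, 420 mm long (x), about 10 mm thick (y; its blue feet 45 mm), 120 mm tall. Origin at the middle of its foot, on the table. It runs roughly straight away from the robot.
- rack: Fixed draining rack of steel wires, 280 mm (x) x 160 mm (y), 15 mm high, on which the two cheeses stand; may be left or right of the fence. Origin at the centre of its underside, on the table.
- pad: Fixed green parking pad, 150 (x) x 100 (y) x 12 mm, on which the stencil lies; on the other side of the fence from the rack. Origin at the centre of its underside, on the table.
- round_cheese: Bystander: loose round cream-white cheese, diameter 78, height 40 mm, on the rack beside the brick cheese (in front of it or behind it). Origin at the centre of its underside.
- ash_jar: Bystander: loose dark jar with steel cap, diameter 58, height 95 mm, beyond the green pad. Origin at the centre of its underside.
- mould: Bystander: loose empty white plastic mould (cup), diameter 84, height 85 mm, beyond the draining rack. Origin at the centre of its underside.
There are look-alikes about, which are no part of the job. What is shaped like the part that bears stencil_grip but turquoise or yellow is not meant.

How it is judged:
By the outcome, as a careful person would: the job done as asked, in the order asked, and still so for the second after the job is handed in, while the arm keeps its last pose, push and grip.
It also fails if it takes over 35 s, if anything falls off the work surface, if the arm or the gripper's body presses on something with over 40 N, if the wrist force passes 120 N, or if a joint passes its speed limit or range.

## Working session

There is one attempt and no reset: what is moved stays moved. The work goes in short steps, Python scripts to look and compute and a tool call to move; the robot and the scene stay as the last step left them, time stands still between calls to the robot, and variables do not carry over. Pictures are saved under pics/ and viewed, at most 10 in all, crops included, and the job is handed in when it is done.

Besides the shell and the picture viewer there is one more tool, called after "Request:" by a JSON object that holds its "api" and its "payload", one argument or row to a line. move_arm: Moves the arm, as the interface text tells. Shifts and turns lie within -1 to 1; 1 stands for 0.1 m of shift or pi rad of turn. Its arguments: {"type":"object","properties":{"motion":{"type":"array"},"fingers":{"type":"number"},"newtons":{"type":"number"}},"required":["motion"]}

```bash
mkdir -p pics
cat > h.py <<'E'
import numpy as np, cv2
from cell import robot
def snap(name,fn):
    c=robot.read_camera(name); cv2.imwrite(fn,c["image"][:,:,::-1]); np.savez(fn+'.npz',**c); return c
def load(fn): return dict(np.load(fn+'.npz'))
def ray(c,u,v):
    f=c["image"].shape[0]/2/np.tan(np.radians(float(c["vfov"]))/2)
    K=np.array([[f,0,c["cx"]],[0,f,c["cy"]],[0,0,1.]])
    p=cv2.undistortPoints(np.array([[[u,v]]],float),K,np.array([float(c["k1"]),0,0,0]))[0,0]
    return c["extrinsics"][:3,:3]@np.array([p[0],-p[1],-1]),c["extrinsics"][:3,3]
def atz(c,u,v,z):
    d,o=ray(c,u,v); return o+d*(z-o[2])/d[2]
def rng(c,u,v):
    d,o=ray(c,u,v); r=c["range_z"][int(round(v)),int(round(u))]; return o+d*r
def tri(c1,p1,c2,p2):
    d1,o1=ray(c1,*p1); d2,o2=ray(c2,*p2)
    s=np.linalg.lstsq(np.c_[d1,-d2],o2-o1,rcond=None)[0]
    a=o1+d1*s[0]; b=o2+d2*s[1]; return (a+b)/2,np.linalg.norm(a-b)
E
python3 - <<'E'
from h import *
for n in("top","side"):
    c=snap(n,f"pics/{n}0.png"); print(n,c["vfov"],c["cx"],c["cy"],c["k1"],c["extrinsics"].round(3).tolist())
o=robot.observe(); print(o["tool_pos"],o["tool_rot"],o["contact_force"],o["opening"],o["time"])
E
```

```text
top 49.76930990474194 280.4571130278667 210.7313557096187 -0.08118131255946641 [[0.028, 0.983, -0.18, 0.351], [-1.0, 0.025, -0.018, -0.075], [-0.013, 0.181, 0.983, 1.159], [0.0, 0.0, 0.0, 1.0]]
side 49.172506404495245 275.91919384801736 208.3494023120015 -0.04525571137852175 [[0.939, 0.197, -0.282, 0.23], [-0.344, 0.507, -0.791, -0.939], [-0.013, 0.839, 0.543, 0.667], [0.0, 0.0, 0.0, 1.0]]
[0.23322089 0.46996394 0.22612615] [-3.14024551e+00 -1.94267568e-04  2.68079492e+00] [ 0.70125128 -0.57468342 -0.20175566] 0.09182835305151146 0.1
```

View pics/top0.png

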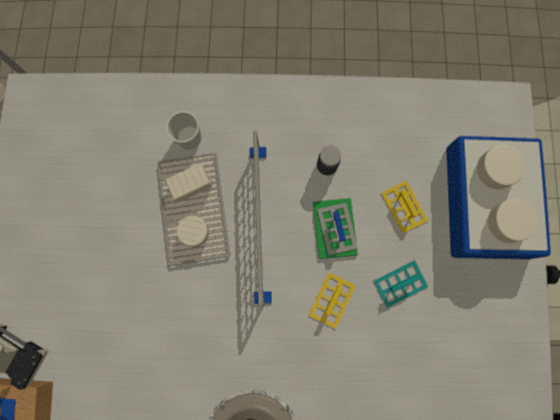

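View pics/side0.png

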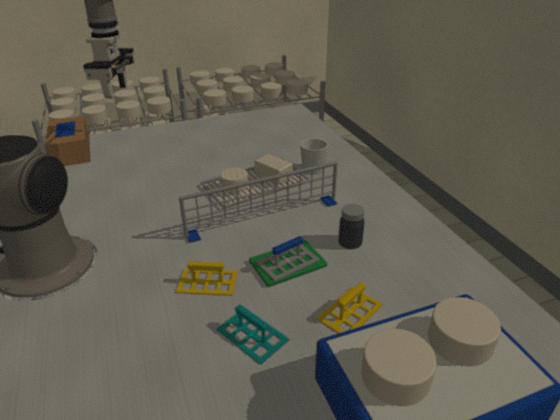

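The top view shows the blue-handled stencil on the green pad at about (338,228), the fence from (258,152) to (262,298), the brick at (188,181), the round cheese at (192,231), the jar at (329,160) and the mould at (184,128). In the side view the blue handle is at (289,244) and the brick at (273,166). Enlarging these areas next.

Run:
```python
from h import *
a=cv2.imread("pics/top0.png"); b=cv2.imread("pics/side0.png")
r=lambda m,x,y,w,h,s:cv2.resize(m[y:y+h,x:x+w],None,fx=s,fy=s,interpolation=cv2.INTER_CUBIC)
# panels 400x300: scale 5 -> 80x60
P=np.vstack([np.hstack([r(a,300,195,80,60,5),r(a,150,150,80,60,5)]),np.hstack([r(b,250,225,80,60,5),r(b,230,140,80,60,5)])])
cv2.imwrite("pics/crop0.png",P)
```

```text
(no output)
```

View pics/crop0.png

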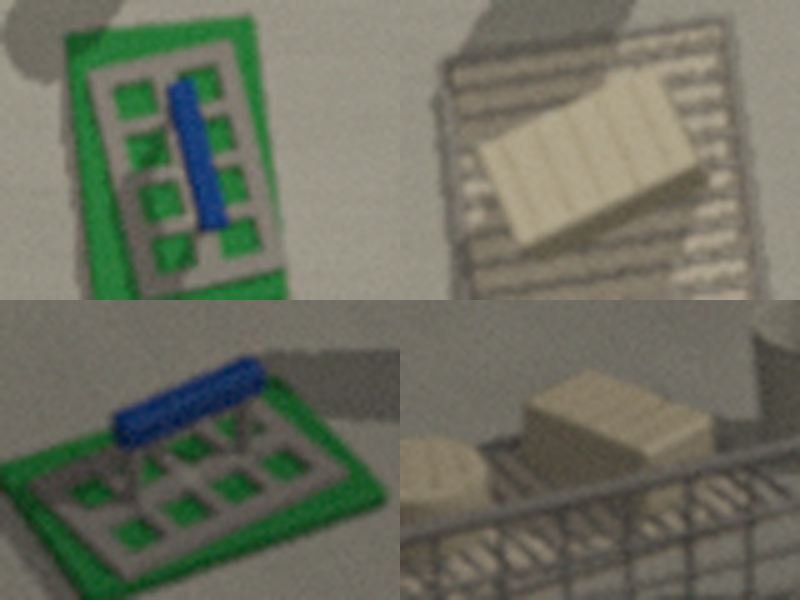

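The crops show the handle's top face in the top view from about (336.4,212) to (342.8,240.6). The brick's top corners are near (166,179), (198,163.5), (209.5,182) and (175,198). In the side view the handle runs from about (276,311-225+...) to (300,240). I'll measure with range data and triangulation.

```bash
cat >> h.py <<'E'
def cloud(c):
    f=c["image"].shape[0]/2/np.tan(np.radians(float(c["vfov"]))/2)
    K=np.array([[f,0,c["cx"]],[0,f,c["cy"]],[0,0,1.]])
    v,u=np.mgrid[:420,:560]; p=cv2.undistortPoints(np.stack([u,v],-1).reshape(-1,1,2).astype(float),K,np.array([float(c["k1"]),0,0,0])).reshape(420,560,2)
    r=c["range_z"][...,None]; P=np.concatenate([p[...,:1]*r,-p[...,1:]*r,-r],-1)
    return P@c["extrinsics"][:3,:3].T+c["extrinsics"][:3,3]
def rect(P):
    (x,y),(w,h),a=cv2.minAreaRect((P[:,:2]*1000).astype(np.float32))
    if w<h: a+=90; w,h=h,w
    return np.round([x,y,w,h,(a+90)%180-90],1), P[:,2].mean().round(4), len(P)
E
python3 - <<'E'
from h import *
for n in("top","side"):
    c=load(f"pics/{n}0.png"); W=cloud(c); I=c["image"].astype(int); blue=(I[...,2]>1.6*I[...,0])&(I[...,2]>1.4*I[...,1])
    ok=c["range_z"]>0
    box=((slice(205,250),slice(325,355)) if n=="top" else (slice(230,262),slice(268,306)))
    m=np.zeros_like(ok); m[box]=1
    B=W[m&blue&ok]; print(n,"handle",rect(B),"zpct",np.percentile(B[:,2],[5,50,95]).round(4)); T=B[B[:,2]>.06]; print("  top",rect(T) if len(T)>5 else 0)
    box=((slice(155,210),slice(160,215)) if n=="top" else (slice(150,182),slice(250,296)))
    m=np.zeros_like(ok); m[box]=1
    B=W[m&ok&(W[...,2]>.053)&(W[...,2]<.068)]; print("brick",rect(B))
c=load("pics/top0.png");s=load("pics/side0.png")
# handle top-face ends
print("near end tri",tri(c,(342.8,240.6),s,(274.3,310/5+225-300/5+85/5-0)))
for z,l in((.065,[(333.4,212),(338.2,210.8),(340.3,240.8),(345.2,240)]),(.06,[(165.8,178.8),(197.8,163.4),(209.4,181.8),(174,197.8)])):
    p=np.array([atz(c,u,v,z) for u,v in l]); print(p.mean(0),p[:,:2].round(3).tolist())
for n,u,v in(("jar",329,152),("fenceA",256,134),("fenceB",262,304),("mould",184,122),("round",192,231)):
    print(n,rng(c,u,v).round(3))
W=cloud(c); m=(W[...,2]>.1)&(W[...,2]<.125); m[:,:235]=0;m[:,275:]=0; m[:120]=0;m[310:]=0
print("fence",rect(W[m]),W[m][:,2].max())
E
```

```text
top handle (array([ 518.3, -199.5,   73.3,   12.9,   13.9]), np.float64(0.0642), 153) zpct [0.0602 0.0642 0.0677]
  top (array([ 518.3, -199.5,   73.3,   12.9,   13.9]), np.float64(0.0644), 146)
brick (array([623.6, 183.4, 100.9,  62.4, -62.1]), np.float64(0.0598), 914)
side handle (array([ 546.9, -176.5,  149. ,   40.9,   42.2]), np.float64(0.0615), 229) zpct [0.0538 0.0636 0.067 ]
  top (array([ 517.6, -201.8,   76.4,   12.3,   13.7]), np.float64(0.0645), 157)
brick (array([619.5, 181.3, 103.6,  62.6, -64.7]), np.float64(0.0601), 394)
near end tri (array([ 0.482581  , -0.20797156,  0.07687772]), np.float64(0.005156173792619048))
[ 0.51751395 -0.19999829  0.065     ] [[0.551, -0.185], [0.555, -0.197], [0.481, -0.203], [0.483, -0.215]]
[0.6236178  0.18246226 0.06      ] [[0.627, 0.236], [0.669, 0.157], [0.621, 0.125], [0.578, 0.212]]
jar [ 0.695 -0.171  0.094]
fenceA [0.728 0.008 0.12 ]
fenceB [ 0.326 -0.021  0.116]
mould [0.789 0.207 0.033]
round [0.497 0.163 0.048]
fence (array([529.5,  -2.4, 417. ,  10.1,   4. ]), np.float64(0.1188), 752) 0.12467589392697476
```

Request:
{"api": "move_arm", "payload": {
  "motion": [
    [-0.15,-0.13,0,0,0,0],
    [-0.5,-0.43,0,0,0,0],
    [-0.92,-0.79,0,0,0,0]
  ],
  "fingers": 1
}}

```text
time: 0.48
tool_pos: [0.2809, 0.3567, 0.2264]
tool_rot: [-3.141, 0.0, 2.682]
contact_force: [0.7, 0.2, 0.8]
opening: 0.0922
grip_force: 0.0
```

Request:
{"api": "move_arm", "payload": {
  "motion": [
    [-0.46,-0.4,0,0,0,0],
    [-0.92,-0.79,0,0,0,0]
  ]
}}

```text
time: 0.72
tool_pos: [0.3281, 0.2443, 0.2267]
tool_rot: [-3.142, 0.0, 2.681]
contact_force: [1.3, 0.2, -0.2]
opening: 0.092
grip_force: 0.0
```

Request:
{"api": "move_arm", "payload": {
  "motion": [
    [-0.46,-0.4,0,0,0,0],
    [-0.92,-0.79,0,0,0,0]
  ]
}}

```text
time: 0.98
tool_pos: [0.3752, 0.1326, 0.2268]
tool_rot: [3.141, 0.0, 2.681]
contact_force: [0.2, 0.8, -0.5]
opening: 0.0917
grip_force: 0.0
```

Request:
{"api": "move_arm", "payload": {
  "motion": [
    [-0.46,-0.4,0,0,0,0],
    [-0.92,-0.79,0,0,0,0]
  ]
}}

```text
time: 1.23
tool_pos: [0.4222, 0.0209, 0.2268]
tool_rot: [3.141, 0.0, 2.68]
contact_force: [1.0, 0.3, -0.1]
opening: 0.0919
grip_force: 0.0
```

Request:
{"api": "move_arm", "payload": {
  "motion": [
    [-0.46,-0.4,0,0,0,0],
    [-0.92,-0.79,0,0,0,0]
  ]
}}

```text
time: 1.48
tool_pos: [0.4693, -0.0908, 0.2267]
tool_rot: [-3.142, -0.0, 2.68]
contact_force: [0.7, 0.3, -1.3]
opening: 0.092
grip_force: 0.0
```

Request:
{"api": "move_arm", "payload": {
  "motion": [
    [-0.4,-0.35,0,0,0,-0.04],
    [-0.75,-0.65,0,0,0,-0.09],
    [-0.92,-0.79,0,0,0,-0.14],
    [-0.92,-0.79,0,0,0,-0.19],
    [-0.92,-0.79,0,0,0,-0.224],
    [-0.92,-0.79,0,0,0,-0.224],
    [-0.92,-0.79,0,0,0,-0.224]
  ]
}}

```text
time: 2.35
tool_pos: [0.5166, -0.2, 0.2267]
tool_rot: [3.141, -0.0, -2.901]
contact_force: [0.1, 0.4, -0.6]
opening: 0.0916
grip_force: 0.0
```

Request:
{"api": "move_arm", "payload": {
  "motion": [
    [-0.01,0,0.3,0,0,0],
    [-0.01,0,0.7,0,0,0],
    [-0.01,0,1.0,0,0,0],
    [-0.01,0,1.0,0,0,0]
  ]
}}

```text
time: 2.85
tool_pos: [0.5166, -0.1988, 0.1248]
tool_rot: [3.138, -0.004, -2.9]
contact_force: [-0.4, -0.1, 1.3]
opening: 0.0922
grip_force: 0.0
```

Request:
{"api": "move_arm", "payload": {
  "motion": [
    [0,0,0.2,0,0,0],
    [0,0,0.4,0,0,0],
    [0,0,0.4,0,0,0]
  ]
}}

```text
time: 3.22
tool_pos: [0.518, -0.1995, 0.0871]
tool_rot: [3.141, -0.0, -2.899]
contact_force: [0.3, 0.1, 0.2]
opening: 0.092
grip_force: 0.0
```

Run:
```python
from h import *
a=snap("side","pics/side1.png")["image"]; t=snap("top","pics/top1.png")["image"]
r=lambda m,x,y,w,h,s:cv2.resize(m[y:y+h,x:x+w,::-1],None,fx=s,fy=s,interpolation=cv2.INTER_CUBIC)
cv2.imwrite("pics/crop1.png",np.hstack([r(a,230,190,100,125,4),r(t,290,170,100,125,4)]))
```

```text
(no output)
```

View pics/crop1.png

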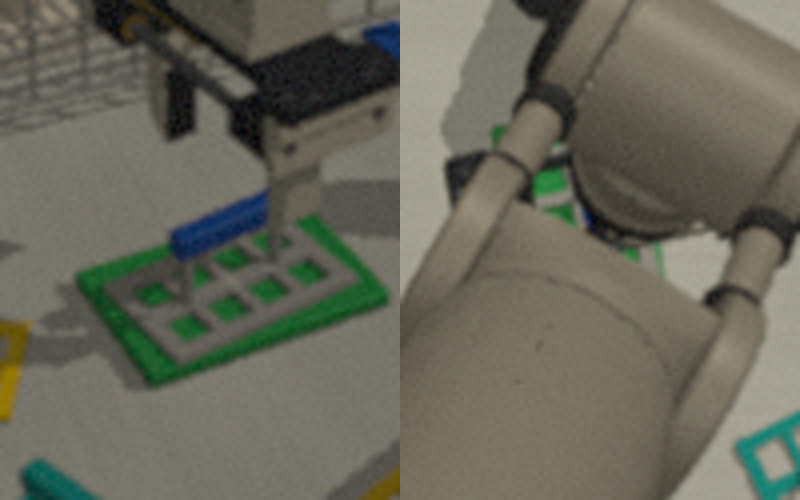

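The fingers straddle the handle bar, with the handle at about (285,245) in the side view. Descending to grip.

Request:
{"api": "move_arm", "payload": {
  "motion": [
    [0,0,0.25,0,0,0],
    [0,0,0.45,0,0,0],
    [0,0,0.49,0,0,0],
    [0,0,0.49,0,0,0],
    [0,0,0.49,0,0,0]
  ]
}}

```text
time: 3.95
tool_pos: [0.5188, -0.1999, 0.0389]
tool_rot: [-3.14, 0.002, -2.899]
contact_force: [0.6, -0.4, -0.0]
opening: 0.0918
grip_force: 0.0
```

Request:
{"api": "move_arm", "payload": {
  "motion": [
    [0,0,0,0,0,0],
    [0,0,0,0,0,0],
    [0,0,0,0,0,0],
    [0,0,0,0,0,0],
    [0,0,0,0,0,0],
    [0,0,0,0,0,0],
    [0,0,0,0,0,0],
    [0,0,0,0,0,0],
    [0,0,0,0,0,0],
    [0,0,0,0,0,0]
  ],
  "fingers": -1,
  "newtons": 40
}}

```text
time: 5.2
tool_pos: [0.5181, -0.1995, 0.0377]
tool_rot: [3.142, 0.0, -2.899]
contact_force: [-0.6, -0.1, 0.9]
opening: 0.0137
grip_force: 40.0
```

Request:
{"api": "move_arm", "payload": {
  "motion": [
    [0,0,-0.1,0,0,0],
    [0,0,-0.3,0,0,0],
    [0,0,-0.6,0,0,0],
    [0,0,-1.0,0,0,0]
  ]
}}

```text
time: 5.7
tool_pos: [0.5173, -0.1991, 0.1382]
tool_rot: [3.14, -0.002, -2.899]
contact_force: [0.4, -0.8, -2.7]
opening: 0.0134
grip_force: 40.0
```

Request:
{"api": "move_arm", "payload": {
  "motion": [
    [0,0,-0.35,0,0,0],
    [0,0,-0.7,0,0,0],
    [0,0,-0.9,0,0,0],
    [0,0,-0.95,0,0,0],
    [0,0,-0.95,0,0,0],
    [0,0,-0.95,0,0,0]
  ]
}}

```text
time: 6.45
tool_pos: [0.5175, -0.1992, 0.2315]
tool_rot: [3.14, -0.002, -2.899]
contact_force: [-0.4, -0.7, -3.0]
opening: 0.0135
grip_force: 40.0
```

Run:
```python
from h import *
c=snap("side","pics/side2.png"); t=snap("top","pics/top2.png")
r=lambda m,x,y,w,h,s:cv2.resize(m[y:y+h,x:x+w,::-1],None,fx=s,fy=s,interpolation=cv2.INTER_CUBIC)
cv2.imwrite("pics/crop2.png",r(c["image"],200,60,200,200,3))
W=cloud(c); I=c["image"].astype(int); m=(W[...,2]>.18)&(W[...,2]<.215)&(c["range_z"]>0)&(abs(W[...,0]-.518)<.09)&(abs(W[...,1]+.2)<.08)
P=W[m]; print(rect(P)); A=np.c_[P[:,:2]-[.518,-.2],np.ones(len(P))]; print(np.linalg.lstsq(A,P[:,2],rcond=None)[0])
print(robot.observe()["tool_pos"],robot.observe()["contact_force"])
```

```text
(array([ 517. , -199.1,  122.4,   79.4,   13.9]), np.float64(0.2101), 908)
[-0.00213291  0.00656939  0.21016312]
[ 0.5176976  -0.19933109  0.23167305] [ 0.80157202 -0.02284218 -3.70293575]
```

View pics/crop2.png

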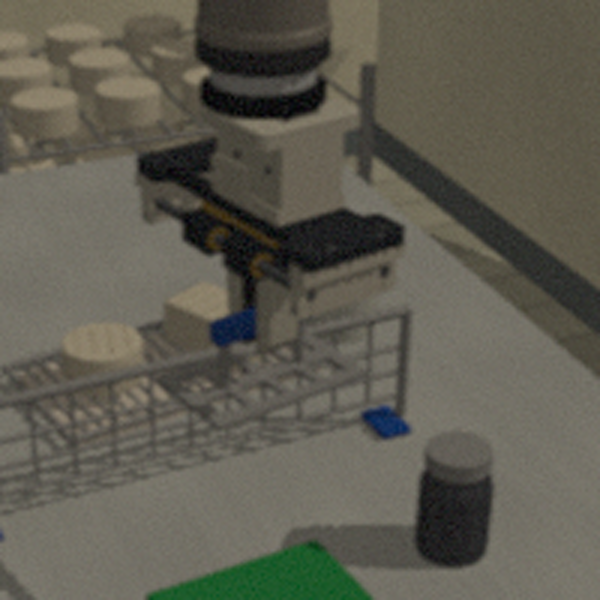

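The stencil is held level: underside about 0.206 m (TCP − 25.5 mm), yaw 13.9°. Carrying it over the fence with about 8 cm clearance.

Request:
{"api": "move_arm", "payload": {
  "motion": [
    [-0.06,0.11,0,0,0,0],
    [-0.18,0.31,0,0,0,0],
    [-0.33,0.58,0,0,0,0],
    [-0.49,0.86,0,0,0,0]
  ]
}}

```text
time: 7.05
tool_pos: [0.5451, -0.1026, 0.2325]
tool_rot: [3.141, -0.0, -2.899]
contact_force: [-0.5, -0.5, -2.8]
opening: 0.0139
grip_force: 40.0
```

Request:
{"api": "move_arm", "payload": {
  "motion": [
    [-0.16,0.29,0,0,0,0],
    [-0.33,0.58,0,0,0,0],
    [-0.49,0.86,0,0,0,0]
  ]
}}

```text
time: 7.42
tool_pos: [0.5719, -0.0069, 0.2325]
tool_rot: [3.141, -0.0, -2.898]
contact_force: [-0.3, 0.3, -2.7]
opening: 0.0137
grip_force: 40.0
```

Request:
{"api": "move_arm", "payload": {
  "motion": [
    [-0.16,0.29,0,0,0,0],
    [-0.33,0.58,0,0,0,0],
    [-0.49,0.86,0,0,0,0]
  ]
}}

```text
time: 7.8
tool_pos: [0.5986, 0.0883, 0.2324]
tool_rot: [3.141, -0.0, -2.898]
contact_force: [0.2, -0.2, -3.3]
opening: 0.0141
grip_force: 40.0
```

Request:
{"api": "move_arm", "payload": {
  "motion": [
    [-0.16,0.29,0,0,0,0],
    [-0.3,0.55,0,0,0,0],
    [-0.42,0.75,0,0,0,0],
    [-0.49,0.86,0,0,0,0],
    [-0.49,0.86,0,0,0,0],
    [-0.49,0.86,0,0,0,0]
  ]
}}

```text
time: 8.55
tool_pos: [0.6254, 0.1808, 0.2326]
tool_rot: [-3.141, -0.0, -2.899]
contact_force: [0.5, -0.1, -3.3]
opening: 0.0139
grip_force: 40.0
```

Request:
{"api": "move_arm", "payload": {
  "motion": [
    [0,0,0,0,0,0.02],
    [0,0,0,0,0,0.06],
    [0,0,0,0,0,0.11],
    [0,0,0,0,0,0.16],
    [0,0,0,0,0,0.21],
    [0,0,0,0,0,0.26],
    [0,0,0,0,0,0.31],
    [0,0,0,0,0,0.36],
    [0,0,0,0,0,0.4],
    [0,0,0,0,0,0.425],
    [0,0,0,0,0,0.425],
    [0,0,0,0,0,0.425]
  ]
}}

```text
time: 10.05
tool_pos: [0.6256, 0.1809, 0.2329]
tool_rot: [3.141, 0.0, 2.05]
contact_force: [-0.0, -0.3, -3.5]
opening: 0.0137
grip_force: 40.0
```

Request:
{"api": "move_arm", "payload": {
  "motion": [
    [0.03,-0.01,0.1,0,0,0],
    [0.03,-0.01,0.35,0,0,0],
    [0.03,-0.01,0.65,0,0,0],
    [0.03,-0.01,0.85,0,0,0],
    [0.03,-0.01,0.9,0,0,0],
    [0.03,-0.01,0.9,0,0,0],
    [0.03,-0.01,0.9,0,0,0]
  ]
}}

```text
time: 10.92
tool_pos: [0.6239, 0.1839, 0.1438]
tool_rot: [3.14, 0.001, 2.05]
contact_force: [0.7, -0.3, -2.5]
opening: 0.0136
grip_force: 40.0
```

Run:
```python
from h import *
o=robot.observe(); print(o["tool_pos"],o["tool_rot"]); zt=o["tool_pos"][2]
for n in("side","top"):
    c=snap(n,f"pics/{n}3.png"); W=cloud(c); ok=c["range_z"]>0
    near=ok&(np.hypot(W[...,0]-.6236,W[...,1]-.1825)<.085)
    P=W[near&(abs(W[...,2]-(zt-.022))<.009)]; print(n,"stencil",rect(P), np.median(P[:,2]))
    A=np.c_[P[:,:2]-[.6236,.1825],np.ones(len(P))]; print(np.linalg.lstsq(A,P[:,2],rcond=None)[0].round(4))
    print("brick",rect(W[near&(abs(W[...,2]-.06)<.006)]))
a=load("pics/side3.png")["image"];t=load("pics/top3.png")["image"]
r=lambda m,x,y,w,h,s:cv2.resize(m[y:y+h,x:x+w,::-1],None,fx=s,fy=s,interpolation=cv2.INTER_CUBIC)
cv2.imwrite("pics/crop3.png",np.hstack([r(a,210,60,130,150,3),r(t,130,110,130,150,3)]))
```

```text
[0.62385667 0.18390096 0.14384977] [3.13963859e+00 5.93463844e-04 2.04954242e+00]
side stencil (array([622.6, 184.3, 125.4,  81.9, -62.8]), np.float64(0.1228), 421) 0.12288917500969665
[0.0084 0.0035 0.1228]
brick (array([620.2, 180.3, 100.4,  62.7, -64.1]), np.float64(0.0602), 386)
top stencil (array([643.8, 146.4,  76.5,  36.3,  27.7]), np.float64(0.1221), 282) 0.12219954425772417
[ 0.0051 -0.0037  0.1218]
brick (array([632.7, 150. ,  47.2,  28.5,  32.5]), np.float64(0.0598), 124)
```

View pics/crop3.png

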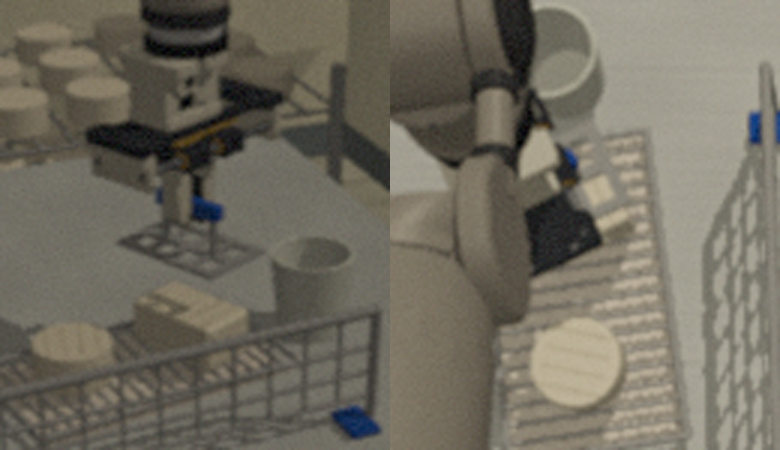

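In the side view the stencil hangs level above the brick. The round cheese, mould and fence are undisturbed. One refined fit of brick pose before lowering.

Run:
```python
from h import *
from scipy.optimize import minimize
for n in("top","side"):
    c=load(f"pics/{n}0.png"); W=cloud(c); ok=c["range_z"]>0
    near=ok&(np.hypot(W[...,0]-.623,W[...,1]-.182)<.075)
    for lo in(.053,.056):
        P=W[near&(W[...,2]>lo)&(W[...,2]<.068)][:,:2]; m=P.mean(0); w,V=np.linalg.eigh(np.cov(P.T)); v=V[:,1]*np.sign(V[0,1])
        print(n,lo,len(P),m.round(4),np.degrees(np.arctan2(v[1],v[0])).round(2),np.sqrt(12*w).round(4))
    # best-fit 100x60 rectangle (in minus out), any height-labelled pixels
    Q=W[near][:,:2]; lab=np.where(W[near][:,2]>.055,1,-1)
    def f(p):
        d=Q-p[:2]/1000; a=np.radians(p[2]); x=d@[np.cos(a),np.sin(a)]; y=d@[-np.sin(a),np.cos(a)]
        s=lambda t:1/(1+np.exp(-t/.0008))
        return -(lab*s(.05-abs(x))*s(.03-abs(y))).sum()
    r=min((minimize(f,[622+i,182+j,-62-k],method="Nelder-Mead") for i in(-2,2) for j in(-2,2) for k in(0,2)),key=lambda r:r.fun); print(r.x.round(2))
```

```text
top 0.053 914 [0.6225 0.1815] -61.16 [0.0606 0.0991]
top 0.056 856 [0.6231 0.1816] -62.29 [0.0592 0.098 ]
[626.   185.5  -62.13]
side 0.053 394 [0.6184 0.1759] -59.59 [0.0623 0.1037]
side 0.056 358 [0.6197 0.1769] -61.89 [0.061  0.1017]
[624.46 190.53 -64.99]
```

Request:
{"api": "move_arm", "payload": {
  "motion": [
    [-0.01,-0.01,0.1,0,0,0],
    [-0.01,-0.01,0.22,0,0,0],
    [-0.01,-0.01,0.33,0,0,0],
    [-0.01,-0.01,0.42,0,0,0],
    [-0.01,-0.01,0.46,0,0,0],
    [-0.01,-0.01,0.475,0,0,0],
    [-0.01,-0.01,0.475,0,0,0],
    [-0.01,-0.01,0.475,0,0,0]
  ]
}}

```text
time: 12.02
tool_pos: [0.6231, 0.1825, 0.0957]
tool_rot: [3.141, 0.0, 2.049]
contact_force: [-0.2, 0.3, -2.7]
opening: 0.0135
grip_force: 40.0
```

Run:
```python
from h import *
o=robot.observe(); print(o["tool_pos"],o["tool_rot"],o["contact_force"]); zt=o["tool_pos"][2]
c=snap("side","pics/side4.png"); t=snap("top","pics/top4.png")
for c,n in((c,"side"),(t,"top")):
    W=cloud(c); near=(c["range_z"]>0)&(np.hypot(W[...,0]-.6236,W[...,1]-.1825)<.085)
    P=W[near&(abs(W[...,2]-(zt-.022))<.006)]; print(n,rect(P))
# predicted outlines: stencil underside-level top edge and brick top, for side view
def proj(c,p):
    f=210/np.tan(np.radians(float(c["vfov"]))/2); E=np.linalg.inv(c["extrinsics"]); q=E[:3,:3]@p+E[:3,3]; x,y=q[0]/-q[2],-q[1]/-q[2]; k=1+c["k1"]*(x*x+y*y)
    return [c["cx"]+f*x*k,c["cy"]+f*y*k]
out=[]
for c,x0,y0,w,h in((load("pics/side4.png"),225,130,80,75),(t,150,150,80,75)):
    m=cv2.resize(c["image"][y0:y0+h,x0:x0+w,::-1],None,fx=5,fy=5,interpolation=cv2.INTER_CUBIC); m2=m.copy()
    for (cx,cy,a,L,B,z,col) in((.6233,.1823,-62.3,.1,.06,.06,(0,255,255)),(o["tool_pos"][0],o["tool_pos"][1],np.degrees(o["tool_rot"][2]),.12,.076,.074,(0,0,255))):
        a=np.radians(a); u=np.array([np.cos(a),np.sin(a)]); v=np.array([-u[1],u[0]])
        pts=[proj(c,np.r_[[cx,cy]+i*L/2*u+j*B/2*v,z]) for i,j in((1,1),(1,-1),(-1,-1),(-1,1))]
        cv2.polylines(m2,[((np.array(pts)-[x0,y0]+.5)*5).astype(int)],True,col,1)
    out+=[m,m2]
cv2.imwrite("pics/crop4.png",cv2.resize(np.vstack([np.hstack(out[:2]),np.hstack(out[2:])]),(640,600)))
```

```text
[0.62310742 0.18246537 0.09568661] [3.14074642e+00 2.02397441e-04 2.04933495e+00] [-0.22094622  0.2878158  -2.71144194]
side (array([622. , 182.2, 124.8,  81.9, -61.9]), np.float64(0.0744), 410)
top (array([643.8, 145.5,  77.7,  36.8,  27.6]), np.float64(0.0741), 264)
```

View pics/crop4.png

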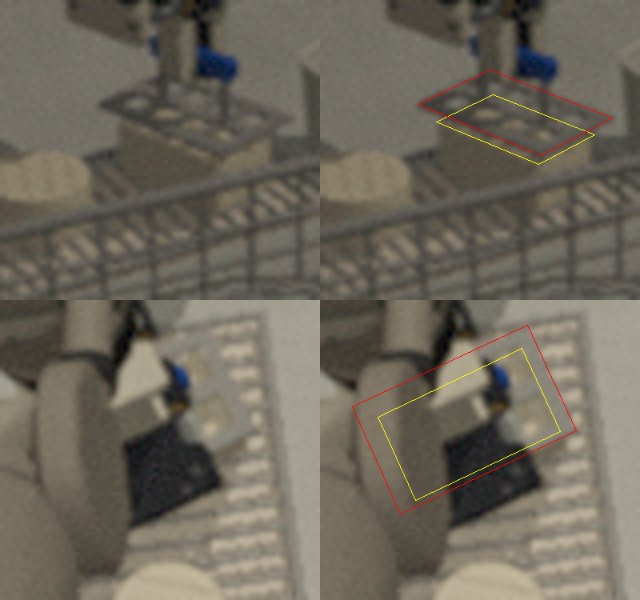

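The side overlay matches: the stencil outline (red) sits centred and parallel over the brick (yellow), with a gap of about 1 cm. The brick's edges at x≈118 and 272 agree with the prediction. Settling briefly and handing in.

Request:
{"api": "move_arm", "payload": {
  "motion": [
    [0,0,0,0,0,0],
    [0,0,0,0,0,0],
    [0,0,0,0,0,0],
    [0,0,0,0,0,0]
  ]
}}

```text
time: 12.62
tool_pos: [0.6229, 0.1824, 0.0952]
tool_rot: [3.142, -0.0, 2.049]
contact_force: [0.3, -0.6, -3.2]
opening: 0.0135
grip_force: 40.0
```

```bash
python3 -c "
from cell import robot
print(robot.observe()['tool_pos']); print(robot.hand_in())"
```

```text
[0.62288619 0.18240361 0.0952236 ]
the job is handed in; nothing more can be done
None
```

I handed the job in at 12.6 s with the stencil held still and level about 1 cm above the brick cheese, centred and aligned to within about 2 mm and 1° by camera; it crossed the fence with about 8 cm to spare, and the hand-in returned no verdict.

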